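Park the rolling pin in the groove of the pastry board

TASK

Clear the pastry board for shaping: with your fingertips on top of the barrel, roll the rolling pin away from you across the board until it drops into the groove near the far edge and stays there. Push on the end of the handle that sticks out, so that the pin slides along its groove until neither handle projects past the side of the board. Do not pick the pin up or push it from behind, and leave the things round the board alone.

Things in the scene. Friction and masses are not known exactly. Their poses are not given: they have to be found in the camera images.
- pastry_board: The flat wooden pastry board, too heavy to shift; it stays where it lies. 340 mm deep (its x axis, pointing away from the robot), 384 mm wide (its y axis, pointing left), 18 mm thick, light wood with a darker strip along the left and right sides. Origin: centre of its underside, at the height of the table top; its upper face is at z = 18 mm.
- groove (a point): Middle of the straight groove cut across the board's full width, at the level of the board's upper face, 75 mm beyond the board's centre along the board's x axis. The groove runs along the board's y axis, is 24 mm wide and 6 mm deep with square edges. Axes as the board's.
- rolling_pin: Wooden rolling pin, 0.45 kg, on the board's near half, parallel to the groove within 2 degrees. Barrel 50 mm dia x 200, a 75 mm handle at each end, 350 overall. Origin: mid pin on its axis, 43 mm above the table on the board, 40 in the groove; y along the pin, x and z turn as it rolls. A fingertip pressed on its top (68 mm up) and moved forward grips: the pin rolls half as far and coasts a little.
- jam_jar: Jam jar, 66 mm in diameter and 90 mm tall, standing on the table beyond the board's far edge. Origin: centre of its underside.
- pin_left_end (a point): Outer end of the pin's left handle, on the pin's axis, 175 mm along the pin's y axis from its middle. The handles are round, up to 24 mm in diameter, 16 mm at the rounded end. At the start this end projects 33 to 73 mm past the board's left side. In the groove the pin slides endways under a push of about 3 to 5 N and stops where the push stops.
- lemon: Lemon, 77 x 51 x 52 mm, lying on the table left of the board's near part. Origin: centre of its underside.
- kitchen_timer: Round kitchen timer, 69 mm in diameter and 54 mm tall, standing on the table right of the board's near part. Origin: centre of its underside.

How it is judged:
On the way:
1. the pin turns over as it goes: rolled, not slid (angle between rolling_pin's own z axis and vertical above 2.2 rad), for 0.02 s.
At the end, for the whole second after the job is handed in: The pin lies at rest in the groove: axis within 5 mm of the groove's middle line, parallel to it within 0.05 rad, its middle 19 to 23.5 mm above the board's face; no handle end is more than 1 mm past the board's side (pin's middle within 18 mm of the groove's) (x of rolling_pin in the frame of groove between -0.005 and 0.005 m and z of rolling_pin in the frame of groove between 0.019 and 0.0235 m and angle between the y axis of rolling_pin and the y axis of pastry_board, either way round below 0.05 rad and y of rolling_pin in the frame of groove between -0.018 and 0.018 m and linear speed of rolling_pin below 0.01 m/s); the robot touches nothing.
It fails at once if the pin is lifted off the board (its middle more than 33 mm above the board's upper face) (z of rolling_pin in the frame of groove above 0.033 m).
It fails at once if the pin is pushed from behind: touched with the grasp point less than 60 mm above the table (fingertips below the pin's axis) while it is still more than 15 mm short of the groove (contact force between the fingers and rolling_pin above 0.5 N and z of the grasp point in the frame of pastry_board below 0.06 m and x of rolling_pin in the frame of groove below -0.015 m).
It fails at once if the lemon is moved more than 20 mm (distance of lemon from where it was at the start of the episode above 0.02 m).
It fails at once if the kitchen timer is moved more than 20 mm (distance of kitchen_timer from where it was at the start of the episode above 0.02 m).
It fails at once if the jam jar is moved more than 20 mm (distance of jam_jar from where it was at the start of the episode above 0.02 m).
It also fails if it takes over 64 s, if anything falls off the work surface, if the arm or the gripper's body presses on something with over 40 N, if the wrist force passes 120 N, or if a joint passes its speed limit or range.

ROBOT

A 6-joint arm with a two-finger parallel gripper is mounted at the origin on a cart in front of the work surface, level with it; the furniture and walls round the work are solid. World frame = base frame: x ahead of the robot, y to its left, z up, the work surface at z = 0. Lengths are in m, angles in rad, forces in N, time in s.
With the tool pointing down it reaches from about 0.35 to 0.975 m from the base axis. Payload 4.9 kg.
Tool frame: the origin (TCP) lies midway between the tips of the shut fingers; the grasp point (between the pads) lies 19 mm behind it; z points along the fingers, y is the line along which they close (so a half turn about z gives the same grasp; the last joint's range is limited). The gripper opens to 85 mm and grips with 20 to 120 N. Pads are 22 mm wide; open, the fingers measure 114 mm over their backs; the gripper's body (76 mm by 85 mm) begins 54 mm behind the grasp point. The pads swing forward as they close: fully open they stand 13 mm farther back than shut.
Start: joints at [1.19, 0.053, 1.613, -0, 1.476, -0.119], TCP at [0.162, 0.604, 0.209] pointing down, gripper open.
Joint ranges: [-3.01, 3.01], [-1.01, 2.22], [0.06, 2.58], [-1.02, 4.17], [0.09, 2.62], [-3.14, 3.14]. Speed limits (rad/s): [2.57, 2.57, 3.14, 3.14, 3.14, 3.14].

INTERFACE

Orientations are given as a rotation vector (axis times angle).
In Python, from station import ctrl gives the robot as it stands.
- The arm moves only by the tool carry_out, never from a script. Its argument "moves" is a list of rows, each an object of numbers: "x", "y", "z": the shift along the tool's x, y, z in units of 25 mm (1.0 is 25 mm); "turn": the turn about the tool's z in rad. In form: [{"x": .., "y": .., "z": .., "turn": ..}, ...]. A call has exactly 8 rows; each row shifts and turns the commanded pose from where the row before left it, along the tool's axes as they then stand; what a row does not reach is not made up. A row lasts 1/10 s, in which the tool goes at most 50 mm and 8.59 degrees, less where a joint would pass 70% of its speed; a pose out of reach is approached as far as the arm can. A call is refused whole if a number of a shift passes 1 or a number of a turn 0.15, either way. A call with a gripper value outside its range is refused whole. "grip" is the finger opening in mm, from 0 to 85.4, set as the call begins (left out, the last holds). The fingers move at their own pace and stop on an object; "newtons" is the grip in N (left out, the last holds). Time passes only in rows, so rows that do not move let the fingers close, or fill a call up. It gives the time, the measured TCP pose, the force, the opening and the grip force at its end, in the units of the state.
- ctrl.get_obs(): the state, without advancing time (a new reading comes with each control period).
- ctrl.get_image(name): name is "scene" or "side" or "wrist"; returns the picture (420x560x3 uint8, red, green, blue); there is no depth.
- ctrl.calibration(name): a dict with "fx", "fy", "cx", "cy" (pixels), "R" (3x3) and "t" (3): a world point X has camera coordinates R X + t; the wrist camera has in their place "T_tool_cam" (4x4, takes a point from camera to tool coordinates, whose origin is the TCP and whose axes are the flange's). Camera axes: x right, y down, z forward; pixel columns grow to the right and rows downward; lengths in m; the calibration is good to about 2 mm. A picture is of the moment at which its call begins: read the wrist's pose just before it. calibration takes no time and is no camera call.
- ctrl.finish_job(): hands the job in; it is judged then, once.
Trained networks look in the newest picture that a camera, given by its name, has taken for a name from the list of things; names that differ only in an ending like _2 or _b are one class to them, and where a whole thing is asked for, a point or a joint stands for the part that bears it (a point fixed in the world has none). Each returns a list of dicts, best first, with "confidence" (0 to 1); they miss things now and then, are a little off and sometimes report something else, mostly with a low value. They report only what shows in the picture. A call takes as long as a camera call.
- ctrl.look_for(camera, query): "rect" ([left, top, width, height] in pixels, round what is visible of it).
- ctrl.mark_of(camera, query): "pixel" ([column, row] in pixels: a listed point, or the origin of a listed thing).
The state is a dict: "t": time; "q": joint angles; "dq": joint speeds; "effort": joint torques, N m; "tool_pos": TCP position; "tool_rot": TCP orientation; "contact_force": force on the tool from outside, world axes, zero at the start; "wrist_torque": the same for the moment, N m; "opening": finger opening in m; "grip_force": force on a finger pad.
Only numpy, scipy, OpenCV 4.12 (cv2) and the standard library are available. Lean on these libraries where they do the work, as an engineer would, in place of code of your own. Each camera call takes 0.05 s, during which the arm holds its last target. There are 200 camera calls.

## Working session

There is one attempt and no reset: what is moved stays moved. The work goes in short steps, Python scripts to look and compute and a tool call to move; the robot and the scene stay as the last step left them, time stands still between calls to the robot, and variables do not carry over. Pictures are saved under pics/ and viewed, at most 10 in all, crops included, and the job is handed in when it is done.

Besides the shell and the picture viewer there is one more tool, called after "Call:" in YAML: its name, and indented under it one key for each argument. carry_out: Moves the arm, as the interface text tells. Its arguments: {"type":"object","properties":{"moves":{"type":"array"},"grip":{"type":"number"},"newtons":{"type":"number"}},"required":["moves"]}

```bash
mkdir -p pics
cat > h.py <<'E'
import numpy as np, cv2
from station import ctrl
from scipy.spatial.transform import Rotation as Ro
def cam(n,o=None):
    c=ctrl.calibration(n)
    if n=="wrist":
        o=o or ctrl.get_obs(); T=np.eye(4); T[:3,:3]=Ro.from_rotvec(o["tool_rot"]).as_matrix(); T[:3,3]=o["tool_pos"]
        M=np.linalg.inv(T@np.array(c["T_tool_cam"])); R,t=M[:3,:3],M[:3,3]
    else: R,t=np.array(c["R"]),np.array(c["t"])
    return c,R,t
def at(n,px,z,o=None):
    c,R,t=cam(n,o); d=R.T@np.array([(px[0]-c["cx"])/c["fx"],(px[1]-c["cy"])/c["fy"],1]); p=-R.T@t
    return p+d*(z-p[2])/d[2]
def proj(n,X,o=None):
    c,R,t=cam(n,o); q=R@np.array(X)+t; return np.array([c["fx"]*q[0]/q[2]+c["cx"],c["fy"]*q[1]/q[2]+c["cy"]])
E
python3 - <<'E'
from h import *
o=ctrl.get_obs(); print(o["t"],o["tool_pos"],Ro.from_rotvec(o["tool_rot"]).as_matrix().round(3).tolist(),o["contact_force"])
ims=[]
for n in("scene","side"):
    im=ctrl.get_image(n)[:,:,::-1].copy(); cv2.imwrite(f"pics/{n}0.png",im)
    for q,z in(("groove",.018),("pastry_board",0),("rolling_pin",.043),("pin_left_end",.043),("jam_jar",0),("lemon",0),("kitchen_timer",0)):
        for m in ctrl.mark_of(n,q)[:1]: print(n,q,np.round(m["pixel"],1),round(m["confidence"],2),at(n,m["pixel"],z).round(4))
E
```

```text
0.0 [0.16149615 0.6030708  0.20804717] [[-0.966, 0.259, -0.001], [0.259, 0.966, -0.002], [0.0, -0.002, -1.0]] [0.31177009 0.39730294 0.71498519]
scene groove [317.7 225.8] 0.91 [ 0.6328 -0.0686  0.018 ]
scene pastry_board [306.9 244.4] 0.73 [ 0.5533 -0.0743  0.    ]
scene rolling_pin [266.3 230.2] 0.89 [0.5014 0.0184 0.043 ]
scene pin_left_end [217.5 214.8] 0.73 [0.5179 0.1823 0.043 ]
scene jam_jar [355.5 211.5] 0.8 [ 0.8047 -0.1143  0.    ]
scene lemon [182.9 220.8] 0.56 [0.511 0.3   0.   ]
scene kitchen_timer [375.5 296.9] 0.83 [ 0.4085 -0.3124  0.    ]
side groove [305.2 240.6] 0.64 [ 0.632  -0.0929  0.018 ]
side pastry_board [276.5 240.1] 0.91 [ 0.5521 -0.0565  0.    ]
side rolling_pin [258.1 215.8] 0.96 [0.5034 0.0146 0.043 ]
side pin_left_end [262.5 188.9] 0.89 [0.5281 0.176  0.043 ]
side jam_jar [360.8 245.2] 0.69 [ 0.7935 -0.1078  0.    ]
side lemon [252.3 182.9] 0.58 [0.4996 0.2974 0.    ]
```

View pics/scene0.png

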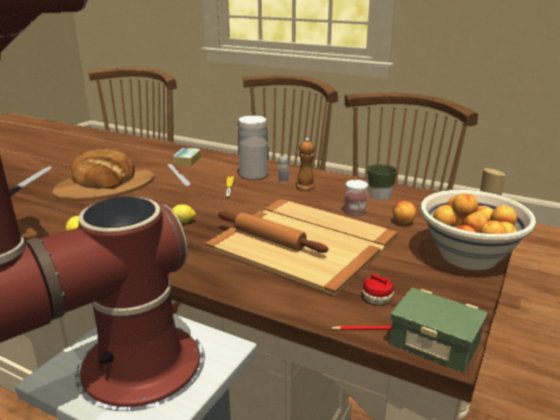

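View pics/side0.png

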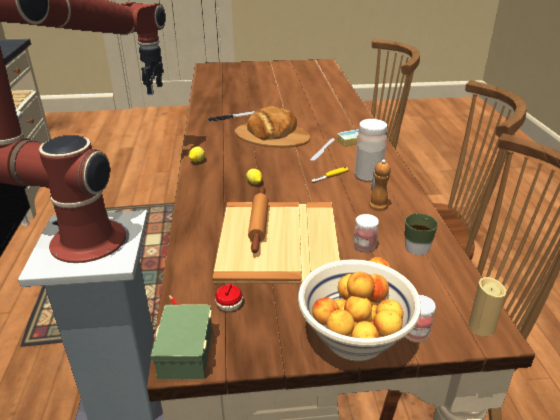

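The pictures show the pin (scene 266,230; side 258,216) on the board's near half with its left handle overhanging. The jar is beyond the far edge, the lemon to the left and the timer to the right. I'll move over the board for a wrist view.

Call:
carry_out:
  moves:
    - {"x": -1, "y": -0.8, "z": -0.5, "turn": -0.02}
    - {"x": -1, "y": -0.8, "z": -0.5, "turn": -0.02}
    - {"x": -1, "y": -0.8, "z": -0.5, "turn": -0.02}
    - {"x": -1, "y": -0.8, "z": -0.5, "turn": -0.02}
    - {"x": -1, "y": -0.8, "z": -0.5, "turn": -0.02}
    - {"x": -1, "y": -0.8, "z": -0.5, "turn": -0.02}
    - {"x": -1, "y": -0.8, "z": -0.5, "turn": -0.02}
    - {"x": -1, "y": -0.8, "z": -0.5, "turn": -0.02}
  grip: 0
  newtons: 40

```text
t: 1.6
tool_pos: [0.3281, 0.4076, 0.31]
tool_rot: [0.158, 3.137, 0.001]
contact_force: [-0.2, -0.6, -0.4]
opening: 0.0
grip_force: 0.0
```

Call:
carry_out:
  moves:
    - {"x": -0.7, "y": -1, "z": -0.2}
    - {"x": -0.7, "y": -1, "z": -0.2}
    - {"x": -0.7, "y": -1, "z": -0.2}
    - {"x": -0.7, "y": -1, "z": -0.2}
    - {"x": -0.7, "y": -1, "z": -0.2}
    - {"x": -0.7, "y": -1, "z": -0.2}
    - {"x": -0.7, "y": -1, "z": -0.2}
    - {"x": -0.7, "y": -1, "z": -0.2}

```text
validation failed for argument at $.mo...
```

Call:
carry_out:
  moves:
    - {"y": -1}
    - {"y": -1}
    - {"y": -1}
    - {"y": -1}
    - {"y": -1}
    - {"y": -1}
    - {"x": 0}
    - {"x": 0}

```text
validation failed for argument at $.mo...
```

```bash
cat > look.py <<'E'
from h import *
import sys
o=ctrl.get_obs(); print(o["t"],o["tool_pos"],Ro.from_rotvec(o["tool_rot"]).as_matrix().round(3).tolist(),o["contact_force"],o["opening"])
im=ctrl.get_image("wrist")[:,:,::-1]; cv2.imwrite(f"pics/{sys.argv[1]}.png",im)
for q,z in(("groove",.018),("pastry_board",0),("rolling_pin",.043),("pin_left_end",.043)):
    for m in ctrl.mark_of("wrist",q)[:1]: print(q,np.round(m["pixel"],1),round(m["confidence"],2),at("wrist",m["pixel"],z,o).round(4))
E
python3 look.py w1
```

```text
1.6 [0.32805526 0.40764511 0.31003283] [[-0.995, 0.101, 0.0], [0.101, 0.995, 0.0], [-0.0, 0.0, -1.0]] [-0.1935921  -0.60686706 -0.43643923] 2.8865583954259614e-05
groove [ 49.1 349.7] 0.87 [ 0.6287 -0.0649  0.018 ]
pastry_board [ 48.6 309.8] 0.8 [ 0.5535 -0.053   0.    ]
rolling_pin [ 57.3 298.4] 0.78 [0.5054 0.0118 0.043 ]
pin_left_end [161.5 297.6] 0.58 [0.5216 0.186  0.043 ]
```

View pics/w1.png

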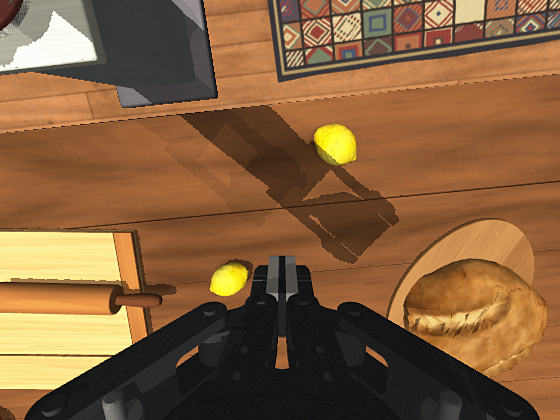

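The wrist view looks toward the robot side, with image right = +y and image down = +x. The pin's left end is at (170,298) and the board's left edge at about (140,290). Next I'll go over the board.

Call:
carry_out:
  moves:
    - {"x": -0.8, "y": -0.95, "z": 0, "turn": 0}
    - {"x": -0.8, "y": -0.95, "z": 0, "turn": 0}
    - {"x": -0.8, "y": -0.95, "z": 0, "turn": 0}
    - {"x": -0.8, "y": -0.95, "z": 0, "turn": 0}
    - {"x": -0.8, "y": -0.95, "z": 0, "turn": 0}
    - {"x": -0.8, "y": -0.95, "z": 0, "turn": 0}
    - {"x": -0.8, "y": -0.95, "z": 0, "turn": 0}
    - {"x": -0.8, "y": -0.95, "z": 0, "turn": 0}

```text
t: 2.65
tool_pos: [0.4671, 0.2035, 0.3083]
tool_rot: [-0.157, -3.136, 0.0]
contact_force: [-0.1, 0.1, -0.5]
opening: 0.0003
grip_force: 0.0
```

Call:
carry_out:
  moves:
    - {"x": -0.8, "y": -1, "z": 0, "turn": 0}
    - {"x": -0.8, "y": -1, "z": 0, "turn": 0}
    - {"x": -0.8, "y": -1, "z": 0, "turn": 0}
    - {"x": -0.8, "y": -1, "z": 0, "turn": 0}
    - {"x": -0.8, "y": -1, "z": 0, "turn": 0}
    - {"x": -0.8, "y": -1, "z": 0, "turn": 0}
    - {"x": 0, "y": 0, "z": 0, "turn": 0}
    - {"x": 0, "y": 0, "z": 0, "turn": 0}

```text
t: 3.45
tool_pos: [0.5711, 0.0429, 0.3081]
tool_rot: [-0.159, -3.135, -0.001]
contact_force: [-0.2, -1.0, -0.2]
opening: -0.0002
grip_force: 0.0
```

```bash
python3 look.py w2
```

```text
3.45 [0.57113916 0.04289503 0.30810941] [[-0.995, 0.101, -0.002], [0.101, 0.995, 0.001], [0.002, 0.001, -1.0]] [-0.21615576 -0.9606602  -0.22378019] -0.00022171728069807898
groove [216.7 213.9] 0.88 [ 0.6338 -0.0676  0.018 ]
pastry_board [217.9 161.7] 0.88 [ 0.5539 -0.0558  0.    ]
rolling_pin [256.9 125.7] 0.76 [0.5046 0.0158 0.043 ]
pin_left_end [380.8 129.7] 0.91 [0.5273 0.1862 0.043 ]
```

View pics/w2.png

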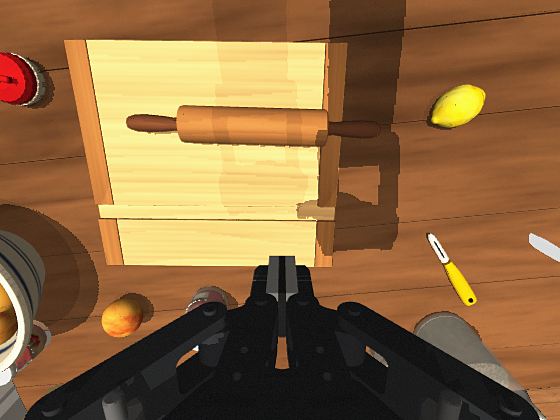

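The whole board is visible: corners at about (65,40), (346,43), (333,265) and (121,265), groove at rows 205-219, pin from (127,123) to (381,130).

Run:
```python
from h import *
P={k:at("wrist",p,.018) for k,p in dict(nr=(65,40),nl=(346,43),fr=(121,265),fl=(333,265),gr1=(99,205),gl1=(335,207),gr2=(103,217),gl2=(333,219)).items()}
for k,v in P.items(): print(k,v.round(4))
C=(P["nr"]+P["nl"]+P["fr"]+P["fl"])/4; print("C",C, [np.linalg.norm(P[a]-P[b]).round(3) for a,b in(("nr","nl"),("fr","fl"),("nr","fr"),("nl","fl"))])
for a,b in(("nr","nl"),("fr","fl"),("gr1","gl1"),("gr2","gl2")): d=P[b]-P[a]; print(a,b,"yaw",np.arctan2(-d[0],d[1]).round(4))
for a,b in(("nr","fr"),("nl","fl")): d=P[b]-P[a]; print("yaw",np.arctan2(d[1],d[0]).round(4))
for p in((127,123),(381,130)): print("pin end",at("wrist",p,.043).round(4))
```

```text
nr [ 0.3699 -0.2297  0.018 ]
nl [0.4112 0.1472 0.018 ]
fr [ 0.7096 -0.2454  0.018 ]
fl [0.7459 0.1141 0.018 ]
gr1 [ 0.6015 -0.2517  0.018 ]
gl1 [0.6424 0.1221 0.018 ]
gr2 [ 0.6219 -0.2511  0.018 ]
gl2 [0.6625 0.118  0.018 ]
C [ 0.55912313 -0.05345873  0.018     ] [np.float64(0.379), np.float64(0.361), np.float64(0.34), np.float64(0.336)]
nr nl yaw -0.1091
fr fl yaw -0.1006
gr1 gl1 yaw -0.1092
gr2 gl2 yaw -0.1096
yaw -0.0461
yaw -0.0983
pin end [ 0.4837 -0.1623  0.043 ]
pin end [0.5282 0.1869 0.043 ]
```

Board yaw is about -0.108, the groove middle is near (0.6325,-0.067), and the pin's centre is near (0.5055,0.0135) with yaw -0.125. The pin has about 134 mm to go and sits 65 mm left of centre. I'll descend to just behind the barrel's top.

Call:
carry_out:
  moves:
    - {"x": 0.4, "y": -0.2, "z": 0.9, "turn": 0}
    - {"x": 0.4, "y": -0.2, "z": 0.9, "turn": 0}
    - {"x": 0.4, "y": -0.2, "z": 0.9, "turn": 0}
    - {"x": 0.4, "y": -0.2, "z": 0.9, "turn": 0}
    - {"x": 0.4, "y": -0.2, "z": 0.9, "turn": 0}
    - {"x": 0.4, "y": -0.2, "z": 0.9, "turn": 0}
    - {"x": 0.4, "y": -0.2, "z": 0.9, "turn": 0}
    - {"x": 0, "y": 0, "z": 0.9, "turn": 0}

```text
t: 4.5
tool_pos: [0.4971, 0.0147, 0.1286]
tool_rot: [0.159, 3.137, -0.0]
contact_force: [1.0, 0.8, -0.1]
opening: -0.0001
grip_force: 0.0
```

Call:
carry_out:
  moves:
    - {"x": 0, "y": 0, "z": 0.6, "turn": 0}
    - {"x": 0, "y": 0, "z": 0.4, "turn": 0}
    - {"x": 0, "y": 0, "z": 0.2, "turn": 0}
    - {"x": 0, "y": 0, "z": 0, "turn": 0}
    - {"x": 0, "y": 0, "z": 0, "turn": 0}
    - {"x": 0, "y": 0, "z": 0, "turn": 0}
    - {"x": 0, "y": 0, "z": 0, "turn": 0}
    - {"x": 0, "y": 0, "z": 0, "turn": 0}

```text
t: 5.3
tool_pos: [0.4986, 0.0143, 0.0998]
tool_rot: [0.16, 3.137, -0.0]
contact_force: [0.0, -0.4, 0.3]
opening: 0.0001
grip_force: 0.0
```

```bash
python3 look.py w3
```

```text
5.3 [0.49857338 0.01425321 0.09981827] [[-0.995, 0.102, 0.001], [0.102, 0.995, -0.0], [-0.001, -0.0, -1.0]] [ 0.00177704 -0.36620499  0.25124185] 0.00014201674375949387
pastry_board [213.7 270.3] 0.74 [ 0.5604 -0.0599  0.    ]
rolling_pin [278.1 226.4] 0.63 [0.5039 0.011  0.043 ]
pin_left_end [500.  229.6] 0.74 [0.5246 0.1862 0.043 ]
```

View pics/w3.png

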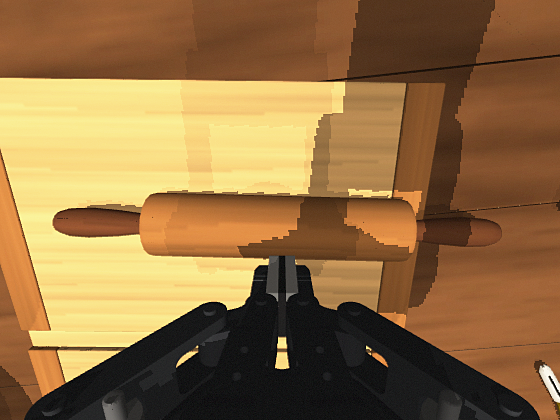

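The tip is centred on the barrel (279,226), about 6 mm behind its axis. I'll descend to contact.

Call:
carry_out:
  moves:
    - {"x": 0.1, "y": 0, "z": 0.4, "turn": 0}
    - {"x": 0, "y": 0, "z": 0.4, "turn": 0}
    - {"x": 0, "y": 0, "z": 0.3, "turn": 0}
    - {"x": 0, "y": 0, "z": 0.1, "turn": 0}
    - {"x": 0, "y": 0, "z": 0.1, "turn": 0}
    - {"x": 0, "y": 0, "z": 0, "turn": 0}
    - {"x": 0, "y": 0, "z": 0, "turn": 0}
    - {"x": 0, "y": 0, "z": 0, "turn": 0}

```text
t: 6.35
tool_pos: [0.4961, 0.0145, 0.0672]
tool_rot: [0.16, 3.137, -0.0]
contact_force: [-0.5, 1.2, -0.2]
opening: 0.0001
grip_force: 0.0
```

Call:
carry_out:
  moves:
    - {"x": 0, "y": 0, "z": 0.04, "turn": 0}
    - {"x": 0, "y": 0, "z": 0.04, "turn": 0}
    - {"x": 0, "y": 0, "z": 0, "turn": 0}
    - {"x": 0, "y": 0, "z": 0, "turn": 0}
    - {"x": 0, "y": 0, "z": 0, "turn": 0}
    - {"x": 0, "y": 0, "z": 0, "turn": 0}
    - {"x": 0, "y": 0, "z": 0, "turn": 0}
    - {"x": 0, "y": 0, "z": 0, "turn": 0}

```text
t: 7.15
tool_pos: [0.4958, 0.0145, 0.0649]
tool_rot: [0.16, 3.137, -0.0]
contact_force: [-1.8, 0.1, -0.3]
opening: 0.0001
grip_force: 0.0
```

Call:
carry_out:
  moves:
    - {"x": 0, "y": 0, "z": -0.1, "turn": 0}
    - {"x": -0.1, "y": 0, "z": 0, "turn": 0}
    - {"x": -0.1, "y": 0, "z": 0, "turn": 0}
    - {"x": -0.1, "y": 0, "z": 0, "turn": 0}
    - {"x": -0.1, "y": 0, "z": 0, "turn": 0}
    - {"x": 0, "y": 0, "z": 0, "turn": 0}
    - {"x": 0, "y": 0, "z": 0, "turn": 0}
    - {"x": 0, "y": 0, "z": 0, "turn": 0}

```text
t: 7.95
tool_pos: [0.5056, 0.0135, 0.0672]
tool_rot: [-0.16, -3.137, 0.0]
contact_force: [-0.0, -0.5, -0.7]
opening: -0.0004
grip_force: 0.0
```

```bash
python3 look.py w4
```

```text
7.95 [0.50557476 0.01354502 0.06720975] [[-0.995, 0.102, -0.0], [0.102, 0.995, -0.0], [0.0, -0.0, -1.0]] [-0.04096917 -0.45350757 -0.67082147] -0.000416799209969626
groove [203.5 359. ] 0.93 [ 0.6278 -0.0694  0.018 ]
pastry_board [207.3 279.6] 0.79 [ 0.5584 -0.0576  0.    ]
rolling_pin [277.4 231.8] 0.61 [0.5022 0.011  0.043 ]
pin_left_end [531.8 239.7] 0.72 [0.5257 0.184  0.043 ]
```

View pics/w4.png

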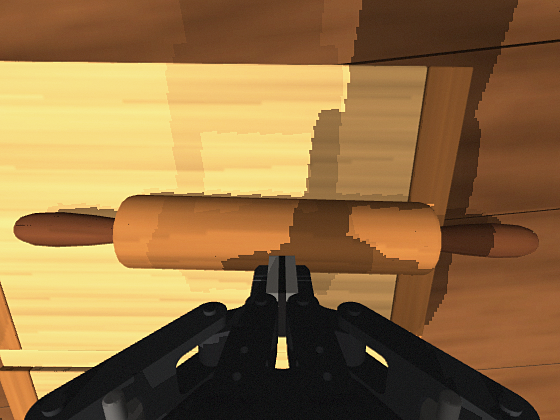

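The tip is seen at (283,257) near the barrel's far/lower edge (rows 196–270). I'll fit the pin axis from the silhouette tangents.

```bash
cat > tan.py <<'E'
from h import *
import sys
def axis(px,py0,py1,o=None,z=.043,r=.025):
    # bisect tangent planes (near/far silhouettes) in the plane normal to tool y
    o=o or ctrl.get_obs(); c,R,t=cam("wrist",o); p=-R.T@t; f=np.array([.994,-.108,0])
    out=[]
    for v,s in((py0,-1),(py1,1)):
        d=R.T@np.array([(px-c["cx"])/c["fx"],(v-c["cy"])/c["fy"],1])
        a=np.array([d@f,d[2]]); a/=np.linalg.norm(a); n=np.array([-a[1],a[0]])  # n points to +f for downward ray
        P=np.array([p@f,p[2]]); # n.(A-P) = -s*r
        out.append(P[0]+(-s*r-n[1]*(z-P[1]))/n[0])
    return out, np.array(o["tool_pos"])@f, p@f
if __name__=="__main__":
    a=list(map(float,sys.argv[1:])); print(axis(*a))
E
python3 tan.py 240 197 270; python3 -c "
from h import *
for z in(.068,.06): print(proj('wrist',[.5056,.0135,z]))
print(ctrl.calibration('wrist'))"
```

```text
([np.float64(0.4996119756676531), np.float64(0.4986814753341918)], np.float64(0.5011007468395927), np.float64(0.4211357113164789))
[281.52682934 252.28351569]
[281.51582045 246.63976144]
{'fx': 299.0744776431118, 'fy': 299.0744776431118, 'cx': 281.60905087973526, 'cy': 211.36016723082233, 'T_tool_cam': array([[ 1.31575982e-04, -9.49571189e-01, -3.13551494e-01,
         7.99913401e-02],
       [ 9.99999375e-01, -2.23242778e-04,  1.09570778e-03,
        -2.08665996e-04],
       [-1.11045064e-03, -3.13551442e-01,  9.49570566e-01,
        -1.64269184e-01],
       [ 0.00000000e+00,  0.00000000e+00,  0.00000000e+00,
         1.00000000e+00]])}
```

Call:
carry_out:
  moves:
    - {"x": 0.1, "y": 0, "z": 0, "turn": 0}
    - {"x": 0, "y": 0, "z": 0.04, "turn": 0}
    - {"x": 0, "y": 0, "z": 0.04, "turn": 0}
    - {"x": 0, "y": 0, "z": 0, "turn": 0}
    - {"x": 0, "y": 0, "z": 0, "turn": 0}
    - {"x": 0, "y": 0, "z": 0, "turn": 0}
    - {"x": 0, "y": 0, "z": 0, "turn": 0}
    - {"x": 0, "y": 0, "z": 0, "turn": 0}

```text
t: 9.0
tool_pos: [0.5032, 0.0138, 0.0653]
tool_rot: [0.16, 3.137, 0.0]
contact_force: [0.0, 0.8, -0.7]
opening: 0.0003
grip_force: 0.0
```

Call:
carry_out:
  moves:
    - {"x": 0, "y": 0, "z": 0.04, "turn": 0}
    - {"x": 0, "y": 0, "z": 0.04, "turn": 0}
    - {"x": 0, "y": 0, "z": 0, "turn": 0}
    - {"x": 0, "y": 0, "z": 0, "turn": 0}
    - {"x": 0, "y": 0, "z": 0, "turn": 0}
    - {"x": 0, "y": 0, "z": 0, "turn": 0}
    - {"x": 0, "y": 0, "z": 0, "turn": 0}
    - {"x": 0, "y": 0, "z": 0, "turn": 0}

```text
t: 9.8
tool_pos: [0.5032, 0.0138, 0.0633]
tool_rot: [0.16, 3.138, -0.0]
contact_force: [-0.0, -0.2, 0.1]
opening: -0.0002
grip_force: 0.0
```

Run:
```python
from h import *
w=ctrl.get_image("wrist")[:,:,::-1]; s=ctrl.get_image("side")[:,:,::-1]
a=cv2.resize(w[170:300,200:360],(480,390),interpolation=cv2.INTER_CUBIC); b=cv2.resize(s[160:260,220:300],(312,390),interpolation=cv2.INTER_CUBIC)
cv2.imwrite("pics/m1.png",np.hstack([a,b]))
for n in("wrist","side"):
    for m in ctrl.mark_of(n,"rolling_pin")[:1]: print(n,at(n,m["pixel"],.043))
```

```text
wrist [0.50205695 0.01107639 0.043     ]
side [ 0.5040057  -0.00428622  0.043     ]
```

View pics/m1.png

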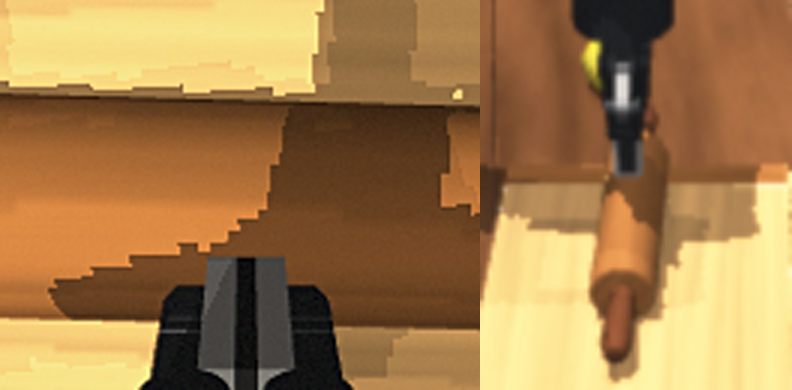

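The tip is right above the barrel's top, near its shadow, but not yet touching. I'll lower further.

Call:
carry_out:
  moves:
    - {"x": 0, "y": 0, "z": 0.04, "turn": 0}
    - {"x": 0, "y": 0, "z": 0.04, "turn": 0}
    - {"x": 0, "y": 0, "z": 0, "turn": 0}
    - {"x": 0, "y": 0, "z": 0, "turn": 0}
    - {"x": 0, "y": 0, "z": 0, "turn": 0}
    - {"x": 0, "y": 0, "z": 0, "turn": 0}
    - {"x": 0, "y": 0, "z": 0, "turn": 0}
    - {"x": 0, "y": 0, "z": 0, "turn": 0}

```text
t: 10.8
tool_pos: [0.5032, 0.0138, 0.0613]
tool_rot: [0.16, 3.137, -0.0]
contact_force: [0.6, 0.0, -0.3]
opening: 0.0001
grip_force: 0.0
```

Call:
carry_out:
  moves:
    - {"x": 0, "y": 0, "z": 0.04, "turn": 0}
    - {"x": 0, "y": 0, "z": 0.04, "turn": 0}
    - {"x": 0, "y": 0, "z": 0.04, "turn": 0}
    - {"x": 0, "y": 0, "z": 0, "turn": 0}
    - {"x": 0, "y": 0, "z": 0, "turn": 0}
    - {"x": 0, "y": 0, "z": 0, "turn": 0}
    - {"x": 0, "y": 0, "z": 0, "turn": 0}
    - {"x": 0, "y": 0, "z": 0, "turn": 0}

```text
t: 11.6
tool_pos: [0.5032, 0.0138, 0.0583]
tool_rot: [0.16, 3.137, -0.0]
contact_force: [-0.3, 0.3, 1.1]
opening: -0.0003
grip_force: 0.0
```

Run:
```python
from h import *
w=ctrl.get_image("wrist")[:,:,::-1]; s=ctrl.get_image("scene")[:,:,::-1]
a=cv2.resize(w[170:300,200:360],(480,390),interpolation=cv2.INTER_CUBIC); b=cv2.resize(s[180:280,225:305],(312,390),interpolation=cv2.INTER_CUBIC)
cv2.imwrite("pics/m2.png",np.hstack([a,b])); o=ctrl.get_obs();print(o["tool_pos"],o["contact_force"])
for n in("scene","side"): print(proj(n,o["tool_pos"]))
```

```text
[0.50323545 0.01380873 0.05834209] [-0.42921369 -0.11389368 -0.2181517 ]
[268.13796886 225.00956103]
[257.92469048 211.64426172]
```

View pics/m2.png

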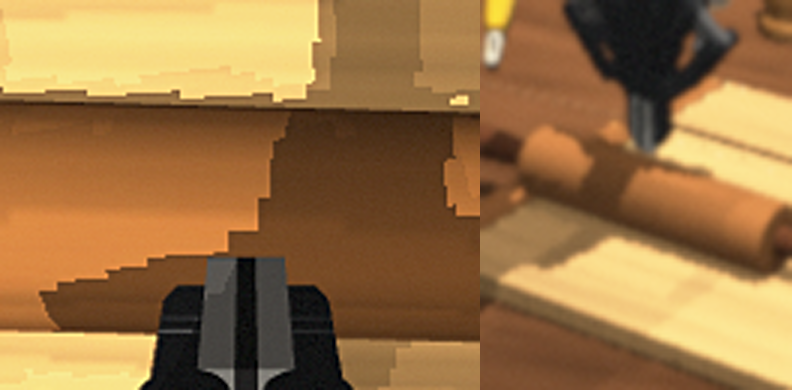

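The scene crop (267,219) against the projected TCP (268,225) shows the real tip a few mm higher than the TCP reading. I'll keep descending to contact.

Call:
carry_out:
  moves:
    - {"x": 0, "y": 0, "z": 0.04, "turn": 0}
    - {"x": 0, "y": 0, "z": 0.04, "turn": 0}
    - {"x": 0, "y": 0, "z": 0.04, "turn": 0}
    - {"x": 0, "y": 0, "z": 0, "turn": 0}
    - {"x": 0, "y": 0, "z": 0, "turn": 0}
    - {"x": 0, "y": 0, "z": 0, "turn": 0}
    - {"x": 0, "y": 0, "z": 0, "turn": 0}
    - {"x": 0, "y": 0, "z": 0, "turn": 0}

```text
t: 12.5
tool_pos: [0.5032, 0.0138, 0.0554]
tool_rot: [0.16, 3.137, -0.0]
contact_force: [-0.4, 1.4, -0.0]
opening: -0.0004
grip_force: 0.0
```

Run:
```python
from h import *
o=ctrl.get_obs(); T=o["tool_pos"]
for n in("scene","side"):
    for z in(.0583,.0633,.068,.075): print(n,z,proj(n,[T[0],T[1],z]).round(1))
    print(proj(n,[T[0]+.02,T[1],.0633]).round(1))
w=ctrl.get_image("wrist"); s=ctrl.get_image("side"); sc=ctrl.get_image("scene")
f=lambda im,r,c:cv2.resize(im[r-24:r+24,c-16:c+16],(256,384),interpolation=cv2.INTER_NEAREST)
cv2.imwrite("pics/m3.png",np.hstack([f(s,208,258),f(sc,220,268),cv2.resize(w[150:330,180:300],(256,384))])[:,:,::-1])
```

```text
scene 0.0583 [268.1 225. ]
scene 0.0633 [268.1 223.3]
scene 0.068 [268.1 221.7]
scene 0.075 [268.1 219.2]
[271.9 220.3]
side 0.0583 [257.9 211.7]
side 0.0633 [257.9 210.2]
side 0.068 [257.8 208.9]
side 0.075 [257.8 206.9]
[264.5 209.9]
```

View pics/m3.png

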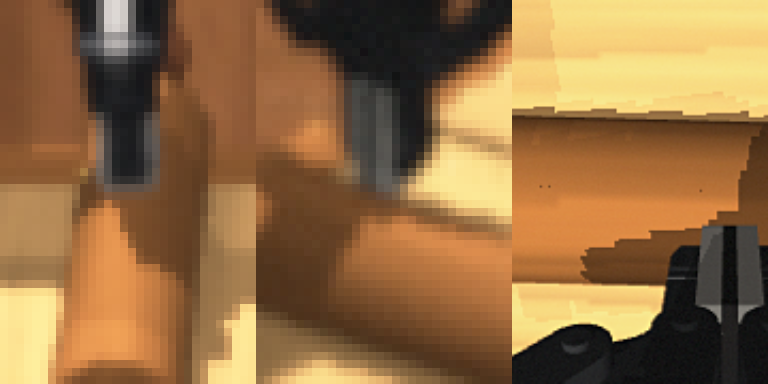

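Side tip is at (258,208) and scene tip at (268,220), versus TCP projection rows 212.5 and 226. So the visible tip is still about 5 mm or more above the barrel top, and I'll descend further while watching the force.

Call:
carry_out:
  moves:
    - {"x": 0, "y": 0, "z": 0.04, "turn": 0}
    - {"x": 0, "y": 0, "z": 0.04, "turn": 0}
    - {"x": 0, "y": 0, "z": 0.04, "turn": 0}
    - {"x": 0, "y": 0, "z": 0, "turn": 0}
    - {"x": 0, "y": 0, "z": 0, "turn": 0}
    - {"x": 0, "y": 0, "z": 0, "turn": 0}
    - {"x": 0, "y": 0, "z": 0, "turn": 0}
    - {"x": 0, "y": 0, "z": 0, "turn": 0}

```text
t: 13.45
tool_pos: [0.5032, 0.0138, 0.0524]
tool_rot: [0.16, 3.137, -0.0]
contact_force: [0.8, -0.0, -0.8]
opening: -0.0001
grip_force: 0.0
```

Call:
carry_out:
  moves:
    - {"x": 0, "y": 0, "z": 0.04, "turn": 0}
    - {"x": 0, "y": 0, "z": 0.04, "turn": 0}
    - {"x": 0, "y": 0, "z": 0, "turn": 0}
    - {"x": 0, "y": 0, "z": 0, "turn": 0}
    - {"x": 0, "y": 0, "z": 0, "turn": 0}
    - {"x": 0, "y": 0, "z": 0, "turn": 0}
    - {"x": 0, "y": 0, "z": 0, "turn": 0}
    - {"x": 0, "y": 0, "z": 0, "turn": 0}

```text
t: 14.25
tool_pos: [0.5032, 0.0138, 0.0503]
tool_rot: [0.16, 3.137, -0.0]
contact_force: [0.2, -0.4, 0.4]
opening: -0.0003
grip_force: 0.0
```

Call:
carry_out:
  moves:
    - {"x": 0, "y": 0, "z": 0.04, "turn": 0}
    - {"x": 0, "y": 0, "z": 0.04, "turn": 0}
    - {"x": 0, "y": 0, "z": 0, "turn": 0}
    - {"x": 0, "y": 0, "z": 0, "turn": 0}
    - {"x": 0, "y": 0, "z": 0, "turn": 0}
    - {"x": 0, "y": 0, "z": 0, "turn": 0}
    - {"x": 0, "y": 0, "z": 0, "turn": 0}
    - {"x": 0, "y": 0, "z": 0, "turn": 0}

```text
t: 15.05
tool_pos: [0.5032, 0.0138, 0.0483]
tool_rot: [0.16, 3.137, -0.0]
contact_force: [0.4, -0.6, 0.4]
opening: 0.0002
grip_force: 0.0
```

Redoing the triangulation with the pad's near edges accounted for, all three cameras put the real tip about 22–26 mm behind the reported TCP. Contact should come at TCP z ≈ 0.044. I'll continue gently and not go below 0.042.

Call:
carry_out:
  moves:
    - {"x": 0, "y": 0, "z": 0.04, "turn": 0}
    - {"x": 0, "y": 0, "z": 0.04, "turn": 0}
    - {"x": 0, "y": 0, "z": 0, "turn": 0}
    - {"x": 0, "y": 0, "z": 0, "turn": 0}
    - {"x": 0, "y": 0, "z": 0, "turn": 0}
    - {"x": 0, "y": 0, "z": 0, "turn": 0}
    - {"x": 0, "y": 0, "z": 0, "turn": 0}
    - {"x": 0, "y": 0, "z": 0, "turn": 0}

```text
t: 15.85
tool_pos: [0.5032, 0.0138, 0.0463]
tool_rot: [0.16, 3.137, -0.0]
contact_force: [0.2, -0.3, 0.2]
opening: 0.0002
grip_force: 0.0
```

Call:
carry_out:
  moves:
    - {"x": 0, "y": 0, "z": 0.04, "turn": 0}
    - {"x": 0, "y": 0, "z": 0.04, "turn": 0}
    - {"x": 0, "y": 0, "z": 0, "turn": 0}
    - {"x": 0, "y": 0, "z": 0, "turn": 0}
    - {"x": 0, "y": 0, "z": 0, "turn": 0}
    - {"x": 0, "y": 0, "z": 0, "turn": 0}
    - {"x": 0, "y": 0, "z": 0, "turn": 0}
    - {"x": 0, "y": 0, "z": 0, "turn": 0}

```text
t: 16.65
tool_pos: [0.5048, 0.0136, 0.0459]
tool_rot: [0.16, 3.134, -0.0]
contact_force: [-0.4, 0.8, 4.7]
opening: 0.0002
grip_force: 2.7
```

Contact: 4.7 N at TCP z ≈ 0.046, so the tip offset is 22 mm. First short stroke forward, then lift and look.

Call:
carry_out:
  moves:
    - {"x": -0.3, "y": 0, "z": 0, "turn": 0}
    - {"x": -0.4, "y": 0, "z": 0, "turn": 0}
    - {"x": -0.3, "y": 0, "z": 0, "turn": 0}
    - {"x": -0.2, "y": 0, "z": -0.4, "turn": 0}
    - {"x": 0, "y": 0, "z": -0.2, "turn": 0}
    - {"x": 0, "y": 0, "z": 0, "turn": 0}
    - {"x": 0, "y": 0, "z": 0, "turn": 0}
    - {"x": 0, "y": 0, "z": 0, "turn": 0}

```text
t: 17.45
tool_pos: [0.5323, 0.0109, 0.0588]
tool_rot: [-0.16, -3.137, -0.0]
contact_force: [0.3, 0.6, -0.3]
opening: -0.0001
grip_force: 0.0
```

```bash
cat > p.py <<'E'
from h import *
# pin centre from silhouette-free network marks, in the board frame relative to groove
o=ctrl.get_obs(); G=np.array([.6325,-.067]); f=np.array([.9942,-.1078]); l=np.array([.1078,.9942])
T=np.array(o["tool_pos"]); print("t",o["t"],"tool f,l,z",((T[:2]-G)@f).round(4),((T[:2]-G)@l).round(4),T[2].round(4))
for n in("wrist","side","scene"):
    im=ctrl.get_image(n); cv2.imwrite("pics/_"+n+".png",im[:,:,::-1])
    for q,z in(("rolling_pin",.043),("pin_left_end",.043),("groove",.018)):
        for m in ctrl.mark_of(n,q)[:1]:
            X=at(n,m["pixel"],z,o)[:2]-G; print(n,q,round(m["confidence"],2),"f",(X@f).round(4),"l",(X@l).round(4))
E
python3 p.py
```

```text
t 17.45 tool f,l,z -0.108 0.0667 0.0588
wrist rolling_pin 0.81 f -0.1233 l 0.0649
wrist pin_left_end 0.76 f -0.1186 l 0.2384
wrist groove 0.86 f -0.0021 l -0.0025
side rolling_pin 0.94 f -0.1225 l 0.0617
side groove 0.89 f 0.0049 l -0.0007
scene rolling_pin 0.63 f -0.1164 l 0.0703
scene pin_left_end 0.57 f -0.1244 l 0.2376
```

The pin moved about 14 mm for a 25 mm stroke, as expected. Next, full strokes: back, down, roll, lift.

Call:
carry_out:
  moves:
    - {"x": 0.9, "y": 0, "z": 0, "turn": 0}
    - {"x": 0, "y": 0, "z": 0.4, "turn": 0}
    - {"x": 0, "y": 0, "z": 0.2, "turn": 0}
    - {"x": 0, "y": 0, "z": 0, "turn": 0}
    - {"x": -0.6, "y": 0, "z": 0, "turn": 0}
    - {"x": -0.7, "y": 0, "z": 0, "turn": 0}
    - {"x": -0.6, "y": 0, "z": 0, "turn": 0}
    - {"x": -0.3, "y": 0, "z": -0.6, "turn": 0}

```text
t: 18.85
tool_pos: [0.5649, 0.0074, 0.0571]
tool_rot: [-0.16, -3.133, -0.0]
contact_force: [-1.2, -0.4, -0.4]
opening: 0.0
grip_force: 0.0
```

```bash
python3 p.py
```

```text
t 18.85 tool f,l,z -0.0752 0.0666 0.0571
wrist rolling_pin 0.66 f -0.0929 l 0.0641
wrist pin_left_end 0.68 f -0.0902 l 0.2387
wrist groove 0.73 f 0.001 l -0.0036
side rolling_pin 0.9 f -0.0884 l 0.0579
side pin_left_end 0.94 f -0.0787 l 0.2239
side groove 0.72 f -0.0036 l -0.0017
scene rolling_pin 0.81 f -0.0877 l 0.0595
scene pin_left_end 0.66 f -0.0896 l 0.2311
scene groove 0.84 f -0.0053 l -0.005
```

Call:
carry_out:
  moves:
    - {"x": 0.9, "y": 0, "z": 0, "turn": 0}
    - {"x": 0, "y": 0, "z": 0.4, "turn": 0}
    - {"x": 0, "y": 0, "z": 0.2, "turn": 0}
    - {"x": 0, "y": 0, "z": 0, "turn": 0}
    - {"x": -0.6, "y": 0, "z": 0, "turn": 0}
    - {"x": -0.7, "y": 0, "z": 0, "turn": 0}
    - {"x": -0.6, "y": 0, "z": 0, "turn": 0}
    - {"x": -0.3, "y": 0, "z": -0.6, "turn": 0}

```text
t: 20.25
tool_pos: [0.5979, 0.0038, 0.0578]
tool_rot: [-0.16, -3.134, -0.0]
contact_force: [0.3, -0.4, -0.4]
opening: -0.0002
grip_force: 0.0
```

```bash
python3 p.py
```

```text
t 20.25 tool f,l,z -0.0421 0.0667 0.0578
wrist rolling_pin 0.56 f -0.0504 l 0.0621
wrist pin_left_end 0.56 f -0.0455 l 0.2372
wrist groove 0.8 f 0.0001 l -0.0028
side rolling_pin 0.72 f -0.0375 l 0.046
side groove 0.78 f 0.0024 l -0.0042
scene rolling_pin 0.66 f -0.054 l 0.0593
scene pin_left_end 0.94 f -0.0497 l 0.2294
scene groove 0.64 f -0.005 l -0.0127
```

Call:
carry_out:
  moves:
    - {"x": 0.6, "y": 0, "z": 0, "turn": 0}
    - {"x": 0, "y": 0, "z": 0.4, "turn": 0}
    - {"x": 0, "y": 0, "z": 0.2, "turn": 0}
    - {"x": 0, "y": 0, "z": 0, "turn": 0}
    - {"x": -0.6, "y": 0, "z": 0, "turn": 0}
    - {"x": -0.7, "y": 0, "z": 0, "turn": 0}
    - {"x": -0.6, "y": 0, "z": 0, "turn": 0}
    - {"x": -0.3, "y": 0, "z": -0.6, "turn": 0}

```text
t: 21.65
tool_pos: [0.6374, -0.0002, 0.0576]
tool_rot: [-0.16, -3.134, -0.0]
contact_force: [-0.3, 0.1, -0.6]
opening: -0.0
grip_force: 0.0
```

```bash
python3 p.py
```

```text
t 21.65 tool f,l,z -0.0024 0.0669 0.0576
wrist rolling_pin 0.76 f -0.0087 l 0.0608
wrist pin_left_end 0.58 f -0.0064 l 0.2352
side rolling_pin 0.97 f 0.0007 l 0.0592
side pin_left_end 0.59 f -0.0019 l 0.2045
side groove 0.69 f 0.0065 l -0.0062
scene rolling_pin 0.72 f -0.0137 l 0.0638
scene pin_left_end 0.86 f -0.0182 l 0.2258
scene groove 0.96 f 0.0033 l -0.0015
```

The pin appears to be at or in the groove. I'll lift, move left and look.

Call:
carry_out:
  moves:
    - {"x": 0, "y": 0, "z": -1, "turn": 0}
    - {"x": 0, "y": 0.5, "z": -1, "turn": 0}
    - {"x": 0, "y": 1, "z": -1, "turn": 0}
    - {"x": 0, "y": 1, "z": -1, "turn": 0}
    - {"x": 0, "y": 1, "z": 0, "turn": 0}
    - {"x": 0, "y": 1, "z": 0, "turn": 0}
    - {"x": 0, "y": 0.5, "z": 0, "turn": 0}
    - {"x": 0, "y": 0, "z": 0, "turn": 0}

```text
t: 23.05
tool_pos: [0.6499, 0.1257, 0.1589]
tool_rot: [-0.156, -3.137, 0.0]
contact_force: [-0.6, 0.3, -0.6]
opening: 0.0001
grip_force: 0.0
```

```bash
python3 p.py; cp pics/_wrist.png pics/w5.png
```

```text
t 23.05 tool f,l,z -0.0035 0.1934 0.1589
wrist rolling_pin 0.6 f -0.0063 l 0.0651
wrist pin_left_end 0.91 f -0.0018 l 0.2335
wrist groove 0.28 f -0.0764 l 0.0095
side rolling_pin 0.93 f -0.0072 l 0.0428
side pin_left_end 0.57 f -0.0056 l 0.2234
side groove 0.84 f -0.0038 l -0.0278
scene rolling_pin 0.92 f -0.0071 l 0.0598
scene pin_left_end 0.68 f -0.0097 l 0.2261
scene groove 0.83 f -0.0088 l -0.0125
```

View pics/w5.png

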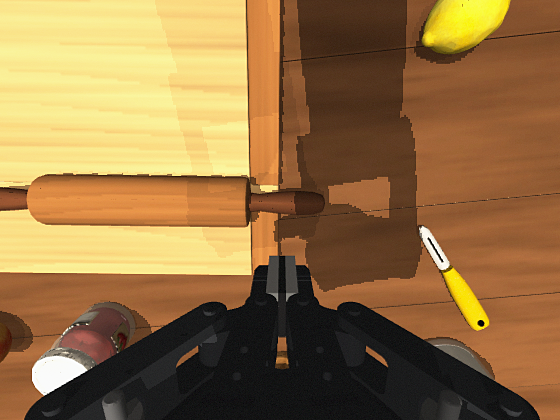

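The pin rests at the groove (wrist rows 175–225), its left end at (325,202) past the board's edge at column 281. The jar is clear. I'll check the obstacles left of the end.

Run:
```python
from h import *
G=np.array([.6325,-.067]); f=np.array([.9942,-.1078]); l=np.array([.1078,.9942])
def s(k,n,p,z): X=at(n,p,z)[:2]-G; print(k,"f",(X@f).round(3),"l",(X@l).round(3))
s("bigjar","scene",(254,178),0); s("bigjar","side",(370,180),0); s("peeler","wrist",(421,228),.005); s("peeler2","wrist",(485,328),.01)
s("end","wrist",(325,202),.040); s("edge","wrist",(282,190),.018)
```

```text
bigjar f 0.221 l 0.384
bigjar f 0.247 l 0.37
peeler f 0.041 l 0.352
peeler2 f 0.175 l 0.451
end f 0.001 l 0.235
edge f -0.006 l 0.192
```

Call:
carry_out:
  moves:
    - {"x": 0, "y": 0.5, "z": 0, "turn": 0}
    - {"x": 0, "y": 0.5, "z": 0, "turn": 0}
    - {"x": 0, "y": 0.5, "z": 0, "turn": 0}
    - {"x": 0, "y": 0.5, "z": 0, "turn": 0}
    - {"x": 0, "y": 0.5, "z": 0, "turn": 0}
    - {"x": 0, "y": 0.5, "z": 0, "turn": 0}
    - {"x": 0, "y": 0, "z": 0, "turn": 0}
    - {"x": 0, "y": 0, "z": 0, "turn": 0}

```text
t: 24.45
tool_pos: [0.6578, 0.1993, 0.1592]
tool_rot: [-0.159, -3.137, 0.001]
contact_force: [-0.3, -0.8, 0.4]
opening: 0.0003
grip_force: 0.0
```

Call:
carry_out:
  moves:
    - {"x": 0, "y": 0, "z": 0.9, "turn": 0}
    - {"x": 0, "y": 0, "z": 0.9, "turn": 0}
    - {"x": 0, "y": 0, "z": 0.9, "turn": 0}
    - {"x": 0, "y": 0, "z": 0.9, "turn": 0}
    - {"x": 0, "y": 0, "z": 0.9, "turn": 0}
    - {"x": 0, "y": 0, "z": 0.9, "turn": 0}
    - {"x": 0, "y": 0, "z": 0.7, "turn": 0}
    - {"x": 0, "y": 0, "z": 0, "turn": 0}

```text
t: 25.25
tool_pos: [0.6553, 0.198, 0.0032]
tool_rot: [-0.161, -3.131, 0.002]
contact_force: [-0.3, -0.5, 0.2]
opening: -0.0
grip_force: 0.0
```

Call:
carry_out:
  moves:
    - {"x": 0, "y": -0.1, "z": 0, "turn": 0}
    - {"x": 0, "y": -0.1, "z": 0, "turn": 0}
    - {"x": 0, "y": -0.1, "z": 0, "turn": 0}
    - {"x": 0, "y": -0.1, "z": 0, "turn": 0}
    - {"x": 0, "y": -0.1, "z": 0, "turn": 0}
    - {"x": 0, "y": -0.1, "z": 0, "turn": 0}
    - {"x": 0, "y": -0.1, "z": 0, "turn": 0}
    - {"x": 0, "y": -0.1, "z": 0, "turn": 0}

```text
t: 26.05
tool_pos: [0.6558, 0.1795, 0.0069]
tool_rot: [0.16, 3.137, 0.002]
contact_force: [0.6, 2.5, -0.6]
opening: -0.0001
grip_force: 1.1
```

Contact (2.5 N). I'll push along the groove.

Call:
carry_out:
  moves:
    - {"x": 0, "y": -0.15, "z": 0, "turn": 0}
    - {"x": 0, "y": -0.15, "z": 0, "turn": 0}
    - {"x": 0, "y": -0.15, "z": 0, "turn": 0}
    - {"x": 0, "y": -0.15, "z": 0, "turn": 0}
    - {"x": 0, "y": -0.15, "z": 0, "turn": 0}
    - {"x": 0, "y": -0.15, "z": 0, "turn": 0}
    - {"x": 0, "y": -0.15, "z": 0, "turn": 0}
    - {"x": 0, "y": -0.15, "z": 0, "turn": 0}

```text
t: 26.85
tool_pos: [0.6526, 0.149, 0.0068]
tool_rot: [-0.16, -3.137, -0.0]
contact_force: [0.3, 2.2, -0.6]
opening: 0.0003
grip_force: 1.3
```

```bash
python3 p.py
```

```text
t 26.85 tool f,l,z -0.0033 0.2169 0.0068
wrist pin_left_end 0.71 f -0.0011 l 0.2041
side rolling_pin 0.58 f -0.0027 l 0.0246
side pin_left_end 0.97 f -0.0025 l 0.1924
side groove 0.94 f -0.006 l -0.0037
scene rolling_pin 0.88 f -0.0108 l 0.0259
scene pin_left_end 0.68 f -0.0219 l 0.1902
scene groove 0.95 f -0.0024 l -0.0039
```

Call:
carry_out:
  moves:
    - {"x": 0, "y": -0.15, "z": 0, "turn": 0}
    - {"x": 0, "y": -0.15, "z": 0, "turn": 0}
    - {"x": 0, "y": -0.15, "z": 0, "turn": 0}
    - {"x": 0, "y": -0.15, "z": 0, "turn": 0}
    - {"x": 0, "y": -0.15, "z": 0, "turn": 0}
    - {"x": 0, "y": -0.15, "z": 0, "turn": 0}
    - {"x": 0, "y": -0.1, "z": 0, "turn": 0}
    - {"x": 0, "y": 0, "z": 0, "turn": 0}

```text
t: 28.25
tool_pos: [0.6501, 0.1238, 0.0068]
tool_rot: [-0.16, -3.137, 0.001]
contact_force: [-0.9, 0.4, 0.6]
opening: 0.0001
grip_force: 0.4
```

Call:
carry_out:
  moves:
    - {"x": 0, "y": 0.6, "z": 0, "turn": 0}
    - {"x": 0, "y": 0.6, "z": 0, "turn": 0}
    - {"x": 0, "y": 0, "z": -0.9, "turn": 0}
    - {"x": 0, "y": 0, "z": -0.9, "turn": 0}
    - {"x": 0, "y": -0.5, "z": -0.9, "turn": 0}
    - {"x": 0, "y": -1, "z": -0.9, "turn": 0}
    - {"x": 0, "y": -1, "z": -0.9, "turn": 0}
    - {"x": 0, "y": -0.5, "z": -0.9, "turn": 0}

```text
t: 29.05
tool_pos: [0.6456, 0.0794, 0.1428]
tool_rot: [0.16, 3.137, -0.001]
contact_force: [-0.7, -0.5, 0.8]
opening: 0.0001
grip_force: 0.0
```

Call:
carry_out:
  moves:
    - {"x": 0, "y": -0.8, "z": -0.9, "turn": 0}
    - {"x": 0, "y": -0.8, "z": -0.9, "turn": 0}
    - {"x": 0, "y": -0.8, "z": -0.9, "turn": 0}
    - {"x": 0, "y": -0.8, "z": -0.9, "turn": 0}
    - {"x": 0, "y": -0.8, "z": -0.9, "turn": 0}
    - {"x": 0, "y": 0, "z": 0, "turn": 0}
    - {"x": 0, "y": 0, "z": 0, "turn": 0}
    - {"x": 0, "y": 0, "z": 0, "turn": 0}

```text
t: 29.85
tool_pos: [0.6349, -0.0185, 0.2524]
tool_rot: [-0.158, -3.135, -0.001]
contact_force: [0.3, -1.0, 0.2]
opening: 0.0001
grip_force: 0.0
```

```bash
python3 p.py
python3 - <<'E'
from h import *
G=np.array([.6325,-.067]); f=np.array([.9942,-.1078]); l=np.array([.1078,.9942])
o=ctrl.get_obs(); im=cv2.imread("pics/_wrist.png")
# dark-brown handle tips: sample hue/brightness along the pin's projected axis line
for fo in(0,-.004):
    s=""
    for L in np.arange(-.215,.2151,.005):
        X=G+fo*f+L*l; u,v=proj("wrist",[*X,.040],o); 
        if 0<=u<560 and 0<=v<420: s+=f"{L:.3f}:{int(im[int(v),int(u),2])},{int(im[int(v),int(u),1])} "
    print(s)
E
```

```text
t 29.85 tool f,l,z -0.0028 0.0485 0.2524
wrist rolling_pin 0.72 f -0.0049 l 0.0054
wrist pin_left_end 0.58 f -0.0059 l 0.1794
side rolling_pin 0.7 f -0.0002 l -0.0077
side pin_left_end 0.74 f -0.0011 l 0.163
side groove 0.88 f -0.0088 l -0.0103
scene rolling_pin 0.81 f -0.0133 l -0.0001
scene pin_left_end 0.8 f -0.009 l 0.1701
scene groove 0.63 f -0.0009 l 0.0005
-0.215:160,102 -0.210:162,102 -0.205:160,102 -0.200:161,103 -0.195:162,100 -0.190:162,101 -0.185:162,100 -0.180:165,103 -0.175:251,213 -0.170:160,91 -0.165:156,86 -0.160:155,84 -0.155:154,88 -0.150:143,83 -0.145:145,81 -0.140:160,90 -0.135:160,90 -0.130:145,81 -0.125:159,90 -0.120:160,92 -0.115:144,82 -0.110:158,88 -0.105:236,152 -0.100:237,155 -0.095:237,153 -0.090:235,153 -0.085:236,152 -0.080:237,156 -0.075:237,154 -0.070:234,152 -0.065:236,155 -0.060:235,154 -0.055:234,153 -0.050:234,150 -0.045:234,151 -0.040:220,139 -0.035:219,137 -0.030:220,137 -0.025:219,136 -0.020:218,136 -0.015:217,136 -0.010:219,135 -0.005:218,134 0.000:218,134 0.005:218,137 0.010:218,134 0.015:217,135 0.020:215,135 0.025:213,132 0.030:216,135 0.03
[... 995 characters left out ...]
040:219,138 -0.035:220,135 -0.030:219,135 -0.025:221,139 -0.020:219,137 -0.015:217,135 -0.010:219,137 -0.005:220,137 0.000:217,135 0.005:220,136 0.010:219,136 0.015:216,133 0.020:218,136 0.025:215,134 0.030:220,137 0.035:217,135 0.040:217,136 0.045:219,137 0.050:199,124 0.055:200,126 0.060:200,125 0.065:196,122 0.070:199,124 0.075:200,123 0.080:198,123 0.085:200,122 0.090:218,133 0.095:128,79 0.100:127,81 0.105:122,76 0.110:53,31 0.115:48,24 0.120:55,32 0.125:68,40 0.130:119,65 0.135:118,64 0.140:120,69 0.145:121,69 0.150:118,66 0.155:119,67 0.160:116,66 0.165:114,65 0.170:98,53 0.175:62,27 0.180:170,114 0.185:166,103 0.190:97,60 0.195:100,64 0.200:98,60 0.205:102,65 0.210:102,66 0.215:97,60
```

Both ends are inside the board (left about 0.178, right about −0.173, sides at ±0.192). One last numeric check that the axis is at the groove.

Run:
```python
from h import *
from tan import axis
G=np.array([.6325,-.067]); f=np.array([.994,-.108]); l=np.array([.108,.994])
o=ctrl.get_obs(); im=ctrl.get_image("wrist").astype(int)
for L in(-.09,-.06,-.03,.0):
    u,v=proj("wrist",[*(G+L*l),.04],o); u=int(round(u)); col=im[:,u,1]; print("L",L,"col",u,"row",v.round(1),col[int(v)-32:int(v)+34:1].tolist())
# groove edge at far right end and left end, board face
for L in(-.182,):
    print([(round(a,3),int(im[int(q[1]),int(q[0]),1])) for a in np.arange(-.03,.031,.002) for q in[proj("wrist",[*(G+L*l+a*f),.018],o)]])
```

```text
L -0.09 col 175 row 179.1 [228, 227, 230, 231, 240, 241, 241, 238, 236, 235, 237, 234, 75, 72, 91, 98, 102, 107, 122, 128, 135, 136, 142, 143, 139, 141, 143, 141, 143, 145, 157, 153, 151, 154, 154, 152, 145, 142, 142, 138, 131, 126, 135, 141, 133, 119, 118, 116, 109, 83, 88, 211, 238, 227, 224, 225, 227, 229, 229, 227, 228, 224, 219, 223, 227, 233]
L -0.06 col 198 row 179.2 [230, 229, 228, 227, 236, 240, 239, 239, 237, 236, 238, 231, 120, 54, 84, 99, 111, 114, 124, 126, 130, 137, 144, 138, 137, 134, 137, 143, 152, 156, 153, 151, 152, 151, 149, 147, 143, 140, 138, 139, 150, 145, 141, 138, 139, 124, 121, 114, 116, 92, 78, 170, 246, 230, 224, 225, 228, 227, 230, 229, 228, 225, 218, 222, 227, 229]
L -0.03 col 221 row 179.4 [218, 219, 212, 208, 219, 225, 229, 227, 227, 224, 223, 230, 180, 36, 75, 92, 100, 106, 112, 117, 121, 125, 128, 129, 125, 123, 129, 136, 138, 138, 137, 138, 133, 135, 134, 133, 129, 130, 137, 138, 137, 129, 130, 126, 124, 115, 109, 109, 104, 89, 71, 123, 227, 217, 211, 206, 210, 213, 213, 215, 213, 212, 204, 203, 210, 215]
L 0.0 col 245 row 179.5 [234, 234, 234, 225, 
[... 410 characters left out ...]
), (np.float64(-0.022), 132), (np.float64(-0.02), 126), (np.float64(-0.018), 130), (np.float64(-0.016), 134), (np.float64(-0.014), 137), (np.float64(-0.012), 246), (np.float64(-0.01), 243), (np.float64(-0.008), 243), (np.float64(-0.006), 241), (np.float64(-0.004), 251), (np.float64(-0.002), 70), (np.float64(0.0), 71), (np.float64(0.002), 78), (np.float64(0.004), 80), (np.float64(0.006), 83), (np.float64(0.008), 78), (np.float64(0.01), 66), (np.float64(0.012), 60), (np.float64(0.014), 158), (np.float64(0.016), 152), (np.float64(0.018), 151), (np.float64(0.02), 153), (np.float64(0.022), 146), (np.float64(0.024), 147), (np.float64(0.026), 152), (np.float64(0.028), 153), (np.float64(0.03), 145)]
```

Run:
```python
from h import *
from tan import axis
G=np.array([.6325,-.067]); f=np.array([.994,-.108])
for u,a,b in((245,159.9,198.3),(175,158.9,197.7)):
  for z in(.04,.043): print(u,z,(np.array(axis(u,a,b,z=z)[0])-G@f).round(4))
```

```text
245 0.04 [ 0.0002 -0.0008]
245 0.043 [-0.0003 -0.0017]
175 0.04 [-0.0006 -0.0011]
175 0.043 [-0.001  -0.0019]
```

The axis is within 1 mm of the groove's middle and parallel to it, and the arm is clear. Handing in.

```bash
python3 -c "
from station import ctrl
print(ctrl.finish_job())"
```

```text
the job is handed in; nothing more can be done
None
```

I handed the job in at about 30 s: the pin was rolled into the groove and slid along until both handles sat inside the board (middle about 3 mm off centre, axis within about 1 mm of the groove's line by camera); the hand-in returned no verdict.

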